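# Seat the owl's keyed faceplate in the carving stand and hold it home

### The arm

A 6-joint arm with a two-finger parallel gripper is mounted at the origin on the work surface. World frame = base frame: x ahead of the robot, y to its left, z up, the work surface at z = 0. Lengths are in m, angles in rad, forces in N, time in s.
With the tool pointing down it reaches from about 0.35 to 0.85 m from the base axis. Payload 8.1 kg.
Tool frame: the origin (TCP) lies on the centre line of the jaws, within the pads' length; the fingertips stand 17 mm ahead of it and the grasp point (between the pads) lies 2 mm behind it; z points along the fingers, y is the line along which they close (so a half turn about z gives the same grasp; the last joint's range is limited). The gripper opens to 93 mm and grips with 3 to 60 N. Pads are 15 mm wide; open, the fingers measure 128 mm over their backs; the gripper's body (75 mm by 188 mm) begins 65 mm behind the grasp point.
Start: joints at [-1.282, 0.13, 1.488, -0, 1.523, -0.085], TCP at [0.219, -0.559, 0.236] pointing down, gripper open.
Joint ranges: [-2.96, 2.96], [-0.89, 2.26], [0.02, 2.5], [-1.34, 4.48], [0, 2.73], [-2.66, 2.66]. Speed limits (rad/s): [2.39, 2.39, 2.79, 3.14, 3.14, 3.14].

### API

Orientations are given as a rotation vector (axis times angle).
In Python, from plant import robot, optics, close_job, models gives the robot as it stands.
- The arm moves only by the shell command python3 -m inch 'ROWS' [OPENING] [FORCE]. ROWS is a JSON object of lists of equal length, an entry for each row: "travel": the shift along the tool's x, y, z in m, a list of three; "spin": the turn about the tool's z in rad. In form: {"travel": [[x, y, z], ...], "spin": [spin, ...]}. A call has 1 to 10 rows; each row is the pose to reach, as a shift and turn from the pose commanded when the call began, along the tool's axes at that moment; what a row does not reach only later rows make up. A row lasts 1/12 s, in which the tool goes at most 41.7 mm and 7.16 degrees, less where a joint would pass 70% of its speed; a pose out of reach is approached as far as the arm can. A call with a gripper value outside its range is refused whole. OPENING is the closure, from 0 (fully open) to 1 (shut), set as the call begins (- or left out, the last holds). The fingers move at their own pace and stop on an object; FORCE is the grip in N (left out, the last holds). Time passes only in rows, so rows that repeat a pose let the fingers close. It gives the time, the measured TCP pose, the force, the opening and the grip force at its end, in the units of the state.
- robot.read_state(): the state, without advancing time (a new reading comes with each control period).
- optics.read_camera(name): name is "scene" or "top"; returns (picture, depth): 480x640x3 uint8, red, green, blue; 480x640 float32, m along the optical axis (not along the pixel's ray), 0 where there is no reading.
- optics.camera_info(name): a dict with "camera_matrix" (3x3 intrinsics, pixels), "view" (4x4, takes a point from world to camera coordinates). Camera axes: x right, y down, z forward; pixel columns grow to the right and rows downward; lengths in m; the calibration is good to about 2 mm. A picture is of the moment at which its call begins. camera_info takes no time and is no camera call.
- close_job(): hands the job in; it is judged then, once.
Trained networks look in the newest picture that a camera, given by its name, has taken for a name from the list of things; names that differ only in an ending like _2 or _b are one class to them, and where a whole thing is asked for, a point or a joint stands for the part that bears it (a point fixed in the world has none). Each returns a list of dicts, best first, with "p" (0 to 1); they miss things now and then, are a little off and sometimes report something else, mostly with a low value. They report only what shows in the picture. A call takes as long as a camera call. They do not tell look-alikes from the thing itself.
- models.look_for(camera, name): "centre" ([x, y, z] in m, in world coordinates, good to about 4 mm: the middle of the surface that is visible of it).
- models.masks_of(camera, name): "region" (480x640 bool, what is visible of it).
The state is a dict: "t": time; "q": joint angles; "dq": joint speeds; "joint_torque": joint torques, N m; "tool_pos": TCP position; "orientation": TCP orientation; "force": force on the tool from outside, world axes, zero at the start; "wrist_torque": the same for the moment, N m; "opening": finger opening in m; "gripper_force": force on a finger pad.
Only numpy, scipy, OpenCV 4.12 (cv2) and the standard library are available. Lean on these libraries where they do the work, as an engineer would, in place of code of your own. Each camera call takes 0.05 s, during which the arm holds its last target. There are 200 camera calls.

### The job

Take the half-carved pale owl, standing on its faceplate in the storage rack, over to the steel carving stand; put the shaft under it into the stand's hub and turn it under light pressure until the key slips into the keyway. Then keep pushing down against the ejector spring until the faceplate sits fully home on the hub, and finish while still gripping the owl and pressing it down, so that I can tighten the orange clamp knob. Leave the other work and the tools where they are.

Things in the scene. Friction and masses are not known exactly. Their poses are not given: they have to be found in the camera images.
- owl: Half-carved pale wooden owl on a round aluminium faceplate (70 mm diameter, 8 mm thick) with a steel shaft below; 0.27 to 0.47 kg in all. Origin: on the shaft axis at the plate's underside (the shoulder). z up, +x to the owl's face, which is above the key; a black line on the plate marks the key too. It starts in one of the rack's holes, turned up to 0.7 rad either way from the rack's x axis.
- owl_grip (a point): Middle of the owl's body, 42 mm above the shoulder, 3 mm behind the shaft axis: grip here from above, fingers closing along the owl's y axis on its flat sides, 42 mm apart. Body: x from -27 to +21 mm, z from 8 to 48 mm above the shoulder; head equally wide to 70 mm, ear tufts to 76 mm.
- shaft_tip (a point): Lower end of the owl's shaft, on its axis, 58 mm below the shoulder. Shaft 24 mm diameter; its last 9 mm taper to 15 mm.
- key_foot (a point): Rounded (4 mm radius) lower end of the brass feather key on the shaft's +x side, 36 mm below the shoulder, 22 mm above the tip. The key is 8 mm wide, stands 4.5 mm proud of the shaft and runs up to 5 mm below the shoulder.
- stand: Carving stand bolted to the bench: steel foot 170 x 130 x 14 mm and an upright steel hub, 74 mm diameter, 112 mm tall in all. Origin on the hub's axis, on the bench; z up. The hub is locked, left turned: its keyway points within 0.35 rad of the stand's +x axis, either side, not reported; a white line on the hub marks it. An orange clamp knob sticks out to 80 mm, 107 mm high at most.
- hub_mouth (a point): Centre of the open bore on the hub's flat face, 112 mm above the bench; the owl's origin comes here when home. Bore 27 mm, with one keyway 11 mm wide and 18.5 mm deep from the axis, full height. With the key elsewhere the shaft goes in 22 mm and the key then stands on the face, the shoulder 36 mm above it.
- ejector_top (a point): Top of the spring ejector in the bore, 46 mm below the face. The shaft meets it when the shoulder is 12 mm above the face; from there the spring rises from 2 to 9 N (the owl's weight helps) until the plate rests on the face. Let go, it lifts the owl again by 8 to 11 mm. Bore and ejector are oiled steel (friction about 0.15); a key pushed askew can still bind.
- rack: Fixed plywood storage rack, board 90 x 360 mm, top 80 mm above the bench, with three plain 39 mm holes at 115 mm spacing along its y axis. Origin: centre of its foot, on the bench. Holds the owl, the bear and a bare faceplate in any order, hanging by their plates.
- bear: Bystander in the rack: finished dark brown bear, 89 mm tall, on the same kind of faceplate. Origin as for the owl. Leave it there.
- bareplate: Bystander in the rack: the same faceplate with only a pointed screw on it, 36 mm tall. Origin as for the owl. Leave it there.
- knife: Bystander: carving knife with wooden handle, 190 mm long, lying on the bench near the robot. Origin under its middle.
- blank: Bystander: raw wood blank 110 x 45 x 45 mm lying on the bench near the robot. Origin under its middle.
- strop: Bystander: wooden strop paddle with a green top, 305 mm long, 15 mm high, lying behind the stand and rack. Origin on its underside, near the middle.
- glue: Bystander: white glue bottle, 52 mm diameter, 130 mm tall, standing behind. Origin: centre of its underside.
- mallet: Bystander: round wooden mallet standing on its head, 80 mm diameter, 222 mm tall, behind the gap between stand and rack. Origin: centre of its underside.
Mind the look-alikes: they are no part of the job. Leave any purple or red look-alike of the owl alone.

How it is judged:
By the outcome, as a careful person would: the job done as asked, in the order asked, and still so for the second after the job is handed in, while the arm keeps its last pose, push and grip.
It also fails if it takes over 61 s, if anything falls off the work surface, if the arm or the gripper's body presses on something with over 40 N, if the wrist force passes 120 N, or if a joint passes its speed limit or range.

## Working session

There is one attempt and no reset: what is moved stays moved. The work goes in short steps, Python scripts to look and compute and a shell command to move; the robot and the scene stay as the last step left them, time stands still between calls to the robot, and variables do not carry over. Pictures are saved under pics/ and viewed, at most 10 in all, crops included, and the job is handed in when it is done.

```bash
ls; mkdir -p pics
python3 - <<'E'
from plant import robot, optics
import cv2,numpy as np
s=robot.read_state();print(s)
for c in("scene","top"):
    p,d=optics.read_camera(c);cv2.imwrite(f"pics/{c}0.png",p[:,:,::-1]);np.save(f"pics/{c}0.npy",d)
    print(optics.camera_info(c))
E
```

```text
pics
{'t': 0.0, 'q': array([-1.28240467e+00,  1.31142945e-01,  1.48926305e+00, -9.34782140e-06,
        1.52305672e+00, -8.54049311e-02]), 'dq': array([ 0.00227277, -0.00059514,  0.00206793, -0.00069766, -0.0011129 ,
        0.00248035]), 'joint_torque': array([-5.88874673e-05, -5.59834206e+01, -4.91772652e+01,  7.69448443e-02,
        3.51806148e-02, -1.50983560e-04]), 'tool_pos': array([ 0.2189485 , -0.55803056,  0.23460726]), 'orientation': array([-3.08505549e+00, -5.83401122e-01,  3.12028907e-04]), 'force': array([ 0.5420994 , -1.01004756, -0.01589284]), 'wrist_torque': array([-0.00854297,  0.01223165,  0.01067493]), 'gripper_force': 0.0, 'opening': 0.09286963381836597}
{'camera_matrix': array([[486.77072887,   0.        , 323.84725677],
       [  0.        , 486.77072887, 243.6531268 ],
       [  0.        ,   0.        ,   1.        ]]), 'view': array([[-0.6400261 ,  0.76834715,  0.00304167,  0.34315891],
       [ 0.52323559,  0.43874253, -0.73056794, -0.23495447],
       [-0.5626643 , -0.46599104, -0.68283324,  1.25770203],
       [ 0.        ,  0.        ,  0.        ,  1.        ]])}
{'camera_matrix': array([[480.01892282,   0.        , 323.3186256 ],
       [  0.        , 480.01892282, 245.24589007],
       [  0.        ,   0.        ,   1.        ]]), 'view': array([[ 0.00667054, -0.9999714 , -0.0035645 ,  0.01619895],
       [-0.98316627, -0.00590747, -0.18261759,  0.58592973],
       [ 0.18259131,  0.00472266, -0.98317756,  0.94619015],
       [ 0.        ,  0.        ,  0.        ,  1.        ]])}
```

View pics/scene0.png

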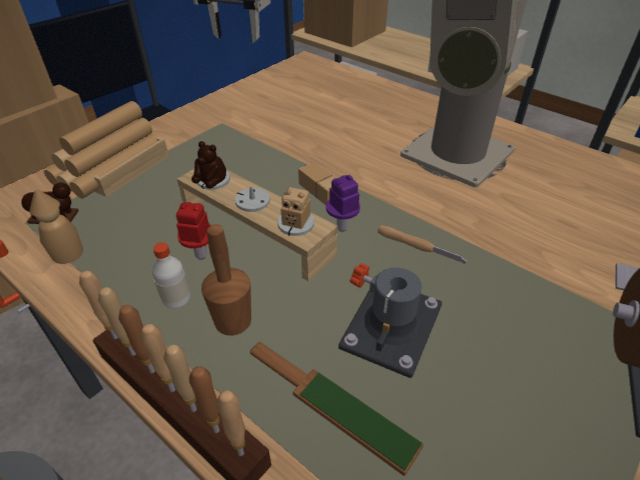

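View pics/top0.png

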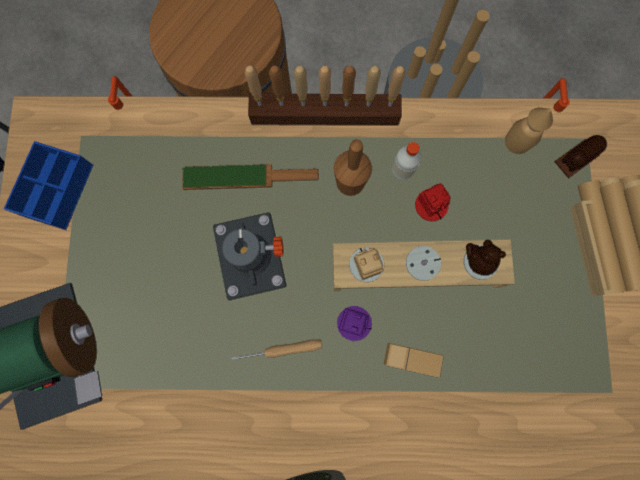

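Candidates for the owl: the pale one in the rack at scene (295,210) / top (368,263), the purple one at (345,195) / (354,323), the red one at (192,222) / (433,203), and the pale bench figure at scene (60,230). I choose the pale one in the rack. The stand's hub is at scene (397,295) / top (242,250), and its white line shows near scene (388,298) / top (241,234). Next I rectify the plate and hub-face planes in one close crop.

```bash
cat > h.py <<'E'
import numpy as np,cv2
from plant import optics
def cam(c):
    i=optics.camera_info(c);return np.array(i["camera_matrix"]),np.array(i["view"])
def pix2plane(c,u,v,z):
    K,V=cam(c);R,t=V[:3,:3],V[:3,3];o=-R.T@t;d=R.T@np.linalg.inv(K)@[u,v,1];return o+d*(z-o[2])/d[2]
def proj(c,P):
    K,V=cam(c);q=K@(V[:3,:3]@np.asarray(P)+V[:3,3]);return q[:2]/q[2]
def rect(img,c,cx,cy,z,half=.06,n=300):
    # image: right=+x, up=+y
    K,V=cam(c);s=2*half/n
    M=np.array([[s,0,cx-half],[0,-s,cy+half],[0,0,z],[0,0,1]])
    return cv2.warpPerspective(img,K@V[:3]@M,(n,n),flags=cv2.INTER_CUBIC|cv2.WARP_INVERSE_MAP)
def world(c,d):
    K,V=cam(c);v,u=np.mgrid[:480,:640];p=np.stack([(u-K[0,2])/K[0,0]*d,(v-K[1,2])/K[1,1]*d,d],-1)
    return (p-V[:3,3])@V[:3,:3]
E
python3 - <<'E'
from h import *
from plant import models
for c,o,s in(("top",(368,263),(241,248)),("scene",(297,222),(398,285))):
    print(c,"owl",pix2plane(c,*o,.088),"hub",pix2plane(c,*s,.112))
for c in("top","scene"):
    for n in("owl","stand","hub_mouth","rack","owl_grip"):
        r=models.look_for(c,n);print(c,n,[(np.round(a["centre"],3).tolist(),round(a["p"],2)) for a in r[:4]])
    W=world(c,np.load(f"pics/{c}0.npy"))
    for nm,z,(a,b) in(("hub",.112,((.4,.7),(.08,.3))),("plate",.088,((.4,.7),(-.2,-.02))),("owltop",.158,((.4,.7),(-.2,-.02)))):
        m=(abs(W[...,2]-z)<.004)&(W[...,0]>a[0])&(W[...,0]<a[1])&(W[...,1]>b[0])&(W[...,1]<b[1])
        P=W[m]
        if len(P): print(c,nm,len(P),np.median(P,0).round(4),P.min(0).round(4),P.max(0).round(4))
E
```

```text
top owl [ 0.54397086 -0.06972316  0.088     ] hub [0.56858155 0.18092666 0.112     ]
scene owl [ 0.5439441  -0.05986808  0.088     ] hub [0.57538362 0.18512958 0.112     ]
top owl [([0.669, -0.198, 0.105], 0.68), ([0.533, -0.062, 0.145], 0.67), ([0.424, -0.04, 0.122], 0.63), ([0.56, 0.173, 0.016], 0.42)]
top stand [([0.56, 0.172, 0.013], 0.75)]
top hub_mouth [([0.564, 0.175, 0.012], 0.91)]
top rack [([0.541, -0.158, 0.078], 0.62)]
top owl_grip [([0.428, -0.041, 0.124], 0.98), ([0.665, -0.201, 0.102], 0.72), ([0.534, -0.062, 0.142], 0.6)]
top hub 927 [0.5702 0.1802 0.1123] [0.5347 0.105  0.108 ] [0.6075 0.2168 0.1159]
top plate 1107 [ 0.5417 -0.1662  0.0884] [ 0.4006 -0.2     0.084 ] [ 0.6829 -0.0218  0.092 ]
top owltop 53 [ 0.5415 -0.0732  0.1557] [ 0.5285 -0.0824  0.154 ] [ 0.5508 -0.0489  0.1588]
scene owl [([0.445, -0.034, 0.089], 0.94), ([0.554, -0.05, 0.115], 0.82), ([0.686, -0.197, 0.097], 0.7)]
scene stand [([0.603, 0.198, 0.022], 0.97)]
scene hub_mouth [([0.6, 0.198, 0.024], 0.72)]
scene rack [([0.572, -0.114, 0.082], 0.91), ([0.557, -0.051, 0.115], 0.7)]
scene owl_grip [([0.685, -0.191, 0.098], 0.91), ([0.443, -0.029, 0.093], 0.67), ([0.559, -0.054, 0.114], 0.61)]
scene hub 1150 [0.5758 0.1853 0.1125] [0.5372 0.1082 0.108 ] [0.6112 0.2198 0.1153]
scene plate 990 [ 0.5561 -0.1571  0.0886] [ 0.4401 -0.1999  0.084 ] [ 0.7    -0.0201  0.092 ]
scene owltop 32 [ 0.5446 -0.0563  0.1561] [ 0.5338 -0.0787  0.1541] [ 0.5547 -0.0471  0.1584]
```

Run:
```python
from h import *
I={c:cv2.imread(f"pics/{c}0.png") for c in("top","scene")}
f=lambda c,x,y,z:rect(I[c],c,x,y,z,.05,300)
A=np.hstack([f("top",.571,.181,.112),f("top",.543,-.065,.088)])
B=np.hstack([f("scene",.571,.181,.112),f("scene",.543,-.065,.088)])
cv2.imwrite("pics/rect.png",np.vstack([A,B]))
```

```text
(no output)
```

View pics/rect.png

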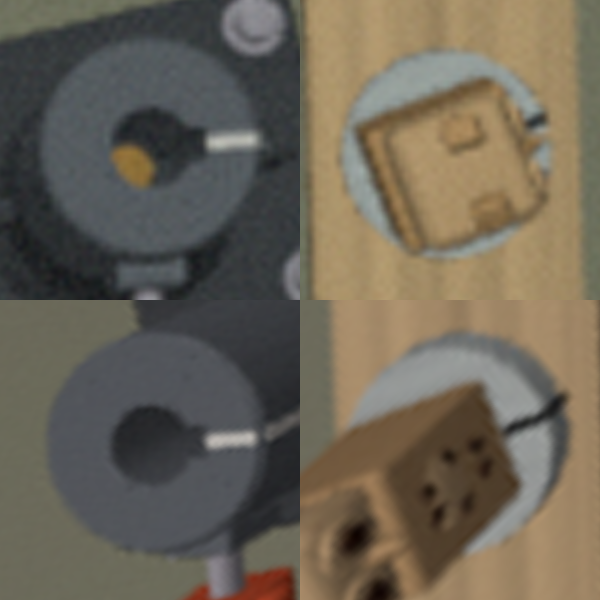

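Crop (3 px/mm, +x right, +y up; the checked choice is the pale owl with its plate line):
- Hub face centre: about (150,147) in the top row and (153,443) in the scene row, so roughly (0.572, 0.183). The white keyway line at (233,141) / (231,439) gives a yaw of about 0.06.
- Owl plate centre: about (446,154), so roughly (0.542, -0.065). The black line at (536,121) and the flat sides give a yaw of about 0.35.

Both fit the given sizes and reach.

```bash
cat > go.py <<'E'
import sys,numpy as np
from plant import robot
from scipy.spatial.transform import Rotation as Ro
def st():
    s=robot.read_state();R=Ro.from_rotvec(s["orientation"]).as_matrix();return s,R,np.arctan2(R[1,0],R[0,0])
if __name__=="__main__":
    s,R,y=st();x=list(map(float,sys.argv[1:]))
    print("now",s["t"],s["tool_pos"].round(4),"yaw",y.round(3),"tilt",R[:,2].round(3),"F",s["force"].round(1),"M",s["wrist_torque"].round(2))
    if x: print("travel",(R.T@(np.array(x[:3])-s["tool_pos"])).round(4),"spin",round(y-x[3],3))
E
python3 go.py .539 -.0665 .236 .35
```

```text
now 0.6 [ 0.2191 -0.5585  0.2357] yaw 0.374 tilt [ 0.  0. -1.] F [ 0.6 -0.2  0.3] M [ 0.02 -0.05  0.02]
travel [ 4.775e-01 -3.412e-01 -3.000e-04] spin 0.024
```

```bash
python3 -m inch '{"travel":[[0.015,-0.011,0],[0.042,-0.03,0],[0.07,-0.05,0],[0.098,-0.07,0],[0.126,-0.09,0],[0.154,-0.11,0],[0.182,-0.13,0],[0.21,-0.15,0],[0.238,-0.17,0],[0.266,-0.19,0]],"spin":[0,0,0,0,0,0,0,0,0.01,0.02]}' 0 && python3 -m inch '{"travel":[[0.028,-0.02,0],[0.056,-0.04,0],[0.084,-0.06,0],[0.112,-0.08,0],[0.14,-0.1,0],[0.165,-0.118,0],[0.185,-0.133,0],[0.2,-0.143,0],[0.208,-0.149,0],[0.211,-0.151,0]],"spin":[0,0,0,0,0,0,0,0,0,0]}'; python3 go.py .539 -.0665 .12 .35
```

```text
t: 1.43
tool_pos: [0.398, -0.2831, 0.2359]
orientation: [3.092, 0.552, 0.001]
force: [-0.5, -0.2, 0.2]
opening: 0.093
gripper_force: 0.0
t: 2.27
tool_pos: [0.5435, -0.0686, 0.2356]
orientation: [-3.092, -0.555, 0.0]
force: [-0.5, -0.7, 0.9]
opening: 0.0932
gripper_force: 0.0
now 2.2667 [ 0.5435 -0.0686  0.2356] yaw 0.356 tilt [-0.  0. -1.] F [-0.5 -0.7  0.9] M [-0.03  0.02 -0.02]
travel [-0.0035 -0.0035  0.1156] spin 0.006
```

```bash
python3 -m inch '{"travel":[[-0.003,-0.003,0.01],[-0.0035,-0.0035,0.025],[-0.0035,-0.0035,0.045],[-0.0035,-0.0035,0.065],[-0.0035,-0.0035,0.085],[-0.0035,-0.0035,0.1],[-0.0035,-0.0035,0.11],[-0.0035,-0.0035,0.115],[-0.0035,-0.0035,0.115]],"spin":[0,0,0,0,0,0,0,0,0]}' && python3 go.py .539 -.0665 .12 .35
python3 - <<'E'
from h import *
p,d=optics.read_camera("scene");cv2.imwrite("pics/s1.png",cv2.resize(p[130:290,200:400,::-1],None,fx=3.5,fy=3.5))
E
```

```text
t: 3.02
tool_pos: [0.5372, -0.0683, 0.1193]
orientation: [-3.092, -0.551, 0.003]
force: [-0.1, -0.4, 0.1]
opening: 0.0929
gripper_force: 0.0
now 3.0167 [ 0.5372 -0.0683  0.1193] yaw 0.353 tilt [-0.002  0.    -1.   ] F [-0.1 -0.4  0.1] M [ 0.03  0.03 -0.02]
travel [ 0.0023 -0.001  -0.0007] spin 0.003
```

View pics/s1.png

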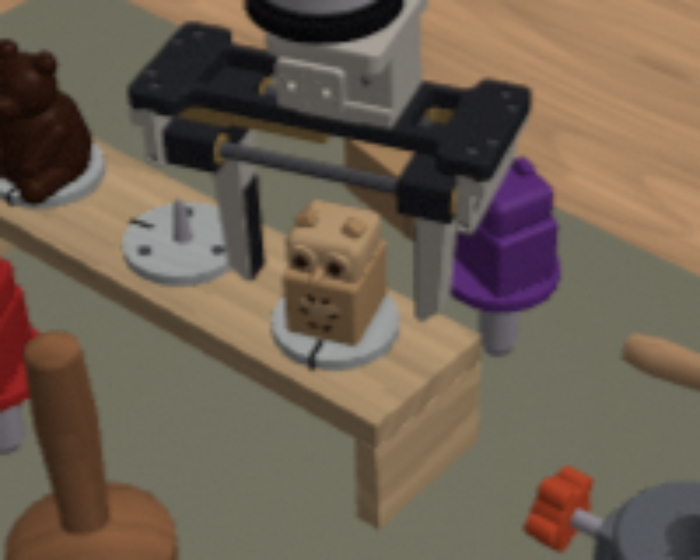

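The open fingers straddle the pale owl, which is at crop (330,275), and both fingers clear the plate. The pad line is centred. I close now.

```bash
python3 -m inch '{"travel":[[0.001,0,0],[0.002,0,0],[0.002,0,0],[0.002,0,0],[0.002,0,0],[0.002,0,0],[0.002,0,0],[0.002,0,0],[0.002,0,0],[0.002,0,0]],"spin":[0,0,0,0,0,0,0,0,0,0]}' 1 45; python3 go.py .539 -.0665 .12 .35
```

```text
t: 3.9
tool_pos: [0.5403, -0.067, 0.1206]
orientation: [-3.093, -0.553, 0.0]
force: [-0.0, -0.3, 0.4]
opening: 0.0418
gripper_force: 44.9
now 3.9 [ 0.5403 -0.067   0.1206] yaw 0.354 tilt [-0. -0. -1.] F [-0.  -0.3  0.4] M [-0.02 -0.   -0.03]
travel [-0.0011 -0.001   0.0006] spin 0.004
```

```bash
python3 -m inch '{"travel":[[0,0,-0.008],[0,0,-0.022],[0,0,-0.042],[0,0,-0.062],[0,0,-0.082],[0,0,-0.1],[0,0,-0.112],[0,0,-0.12],[0,0,-0.12]],"spin":[0,0,0,0,0,0,0,0,0]}'; python3 go.py .569 .183 .241 .06
```

```text
t: 4.65
tool_pos: [0.5411, -0.0672, 0.2425]
orientation: [3.092, 0.553, 0.004]
force: [1.5, -0.2, -4.9]
opening: 0.042
gripper_force: 44.9
now 4.65 [ 0.5411 -0.0672  0.2425] yaw 0.354 tilt [ 0.003 -0.001 -1.   ] F [ 1.5 -0.2 -4.9] M [-0.03 -0.04 -0.  ]
travel [ 0.1128 -0.225   0.0014] spin 0.294
```

```bash
python3 -m inch '{"travel":[[0.008,-0.016,0],[0.022,-0.044,0],[0.037,-0.075,0],[0.052,-0.105,0],[0.067,-0.135,0],[0.082,-0.165,0],[0.096,-0.192,0],[0.106,-0.212,0],[0.112,-0.223,0],[0.113,-0.225,0]],"spin":[0.02,0.05,0.09,0.13,0.17,0.21,0.25,0.28,0.29,0.294]}'; python3 -m inch '{"travel":[[0,0,0],[0,0,0],[0,0,0]],"spin":[0,0,0]}' >/dev/null; python3 go.py .569 .183 .241 .06;  python3 - <<'E'
from h import *
from go import st
s,R,y=st();print(s["t"])
I={}
for c in("scene","top"):
    p,d=optics.read_camera(c);I[c]=p[...,::-1].copy()
cv2.imwrite("pics/s2.png",cv2.resize(I["scene"][120:330,300:500],None,fx=2.8,fy=2.8))
np.save("pics/s2.npy",I["scene"])
E
```

```text
t: 5.48
tool_pos: [0.5674, 0.1856, 0.2385]
orientation: [-3.14, -0.097, 0.005]
force: [-0.0, -0.5, -4.3]
opening: 0.0419
gripper_force: 44.9
now 5.7333 [0.5682 0.182  0.24  ] yaw 0.059 tilt [-0.001 -0.001 -1.   ] F [ 0.4  0.1 -3.4] M [ 0.02 -0.03 -0.08]
travel [ 0.0008 -0.001  -0.001 ] spin -0.001
5.7333
```

View pics/s2.png

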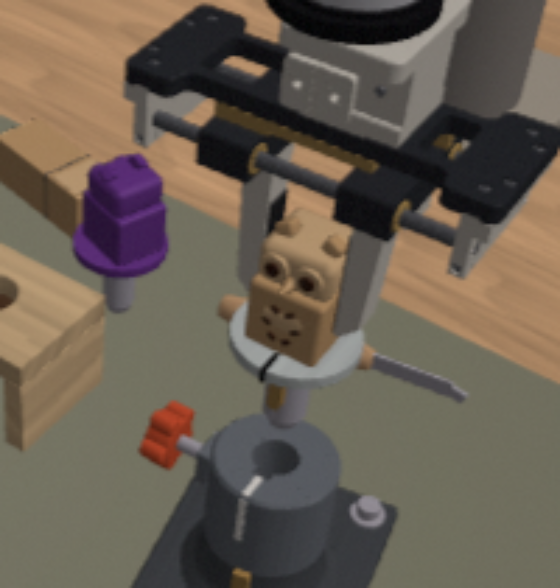

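Run:
```python
from h import *
im=np.load("pics/s2.npy");big=im
def ov(x,y,z,r,ext=None):
    R=rect(im,"scene",x,y,z,.05,400)
    cv2.circle(R,(200,200),int(r*4000),(0,255,0),1);return R
A=ov(.5712,.1822,.208,.035);B=ov(.572,.183,.112,.037);cv2.circle(B,(200,200),54,(0,255,0),1)
a=.059
cv2.line(A,(200,200),(int(200+190*np.cos(a)),int(200-190*np.sin(a))),(0,0,255),1)
cv2.line(B,(200,200),(int(200+190*np.cos(a)),int(200-190*np.sin(a))),(0,0,255),1)
cv2.imwrite("pics/r2.png",np.hstack([A,B]))
for z in (.142,.151,.16,.17): print(z,((proj("scene",(.5712,.1822,z))-[300,120])*2.8).round(1))
print(((proj("scene",(.572,.183,.112))-[300,120])*2.8).round(1))
```

```text
0.142 [279.9 418.7]
0.151 [281.8 407.3]
0.16 [283.6 395.8]
0.17 [285.7 382.7]
[274.6 456.8]
```

View pics/r2.png

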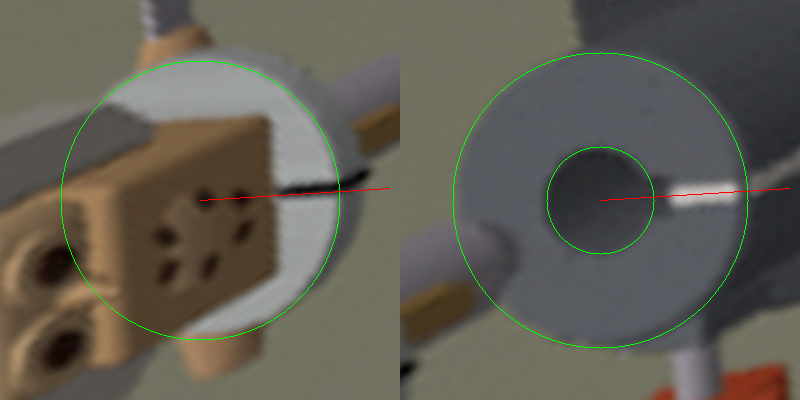

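The plate circle and the hub circle both match the predictions to about 1 mm: plate centre at (200,200), hub centre at (600,200). The black line is at about 0.08–0.11 yaw and the keyway at about 0.07. I lower the shaft with the key turned off by about 0.25 rad, so that it rests on the face and I can then turn it in.

```bash
python3 -m inch '{"travel":[[0.001,-0.001,0],[0.001,-0.0015,0],[0.001,-0.002,0.004],[0.001,-0.002,0.01],[0.001,-0.002,0.017],[0.001,-0.002,0.025],[0.001,-0.002,0.032],[0.001,-0.002,0.039],[0.001,-0.002,0.044],[0.001,-0.002,0.046]],"spin":[0.1,0.2,0.28,0.3,0.3,0.3,0.3,0.3,0.3,0.3]}'; python3 -m inch '{"travel":[[0,0,0],[0,0,0]],"spin":[0,0]}'; python3 go.py
```

```text
t: 6.67
tool_pos: [0.569, 0.1846, 0.1933]
orientation: [3.118, -0.376, -0.002]
force: [0.7, -3.0, -3.9]
opening: 0.0419
gripper_force: 44.9
t: 6.83
tool_pos: [0.5692, 0.1847, 0.1944]
orientation: [3.118, -0.376, -0.001]
force: [0.5, -5.0, -4.8]
opening: 0.0421
gripper_force: 44.9
now 6.8333 [0.5692 0.1847 0.1944] yaw -0.24 tilt [-0.001 -0.001 -1.   ] F [ 0.5 -5.  -4.8] M [-1.01 -0.07 -0.02]
```

```bash
python3 -m inch '{"travel":[[0,0.0006,0],[0,0.0012,0],[0,0.0012,0],[0,0.0012,0]],"spin":[0,0,0,0]}'; python3 go.py; python3 -m inch '{"travel":[[0,0,0.002],[0,0,0.004],[0,0,0.006],[0,0,0.006],[0,0,0.006]],"spin":[0,0,0,0,0]}';python3 go.py
```

```text
t: 7.17
tool_pos: [0.5691, 0.1844, 0.1951]
orientation: [-3.118, 0.376, -0.001]
force: [0.4, -1.4, -4.3]
opening: 0.0417
gripper_force: 44.9
now 7.1667 [0.5691 0.1844 0.1951] yaw -0.24 tilt [ 0.001  0.001 -1.   ] F [ 0.4 -1.4 -4.3] M [-0.04  0.05  0.05]
t: 7.58
tool_pos: [0.5688, 0.1842, 0.1883]
orientation: [3.119, -0.376, -0.001]
force: [0.2, -0.2, -4.8]
opening: 0.0419
gripper_force: 44.9
now 7.5833 [0.5688 0.1842 0.1883] yaw -0.24 tilt [-0.001  0.    -1.   ] F [ 0.2 -0.2 -4.8] M [ 0.04  0.04 -0.03]
```

Now no side force. I lower further until the key rests on the face.

```bash
python3 -m inch '{"travel":[[0,0,0.001],[0,0,0.002],[0,0,0.002]],"spin":[0,0,0]}';python3 -m inch '{"travel":[[0,0,0.001],[0,0,0.002],[0,0,0.002]],"spin":[0,0,0]}'
```

```text
t: 7.83
tool_pos: [0.5691, 0.1843, 0.1867]
orientation: [-3.119, 0.376, -0.0]
force: [-0.1, 1.5, -4.1]
opening: 0.0416
gripper_force: 44.9
t: 8.08
tool_pos: [0.5694, 0.1844, 0.1853]
orientation: [-3.118, 0.376, -0.002]
force: [-0.6, 2.0, 0.1]
opening: 0.0419
gripper_force: 44.9
```

```bash
python3 -m inch '{"travel":[[0,0,0.001],[0,0,0.001],[0,0.0002,0.001],[0,0.0003,0.001],[0,0.0004,0.001],[0,0.0005,0.001],[0,0.0005,0.001]],"spin":[0,0,-0.05,-0.1,-0.14,-0.17,-0.17]}';python3 go.py; python3 -m inch '{"travel":[[0,0.0001,0],[0,0.0001,0],[0,0.0002,0]],"spin":[-0.02,-0.04,-0.06]}';python3 go.py
```

```text
t: 8.67
tool_pos: [0.5684, 0.183, 0.1826]
orientation: [3.139, -0.108, -0.003]
force: [-1.8, 0.0, -4.7]
opening: 0.0416
gripper_force: 44.9
now 8.6667 [0.5684 0.183  0.1826] yaw -0.069 tilt [-0.002 -0.001 -1.   ] F [-1.8  0.  -4.7] M [ 0.04  0.01 -0.03]
t: 8.92
tool_pos: [0.5687, 0.1832, 0.1833]
orientation: [3.141, -0.014, -0.001]
force: [0.2, -0.5, -3.4]
opening: 0.0417
gripper_force: 44.9
now 8.9167 [0.5687 0.1832 0.1833] yaw -0.009 tilt [-0.001 -0.    -1.   ] F [ 0.2 -0.5 -3.4] M [-0.01  0.02  0.02]
```

The push has vanished and z followed, so the key has slipped in. I centre the yaw and lower gently to verify.

```bash
python3 -m inch '{"travel":[[0,0.0001,0.001],[0,0.0001,0.003],[0,0.0001,0.005],[0,0.0001,0.007],[0,0.0001,0.007],[0,0.0001,0.007]],"spin":[-0.02,-0.04,-0.04,-0.04,-0.04,-0.04]}';python3 go.py
```

```text
t: 9.42
tool_pos: [0.5687, 0.1833, 0.1763]
orientation: [3.141, 0.046, -0.001]
force: [-0.0, 0.8, -2.9]
opening: 0.0415
gripper_force: 44.9
now 9.4167 [0.5687 0.1833 0.1763] yaw 0.03 tilt [-0.001 -0.    -1.   ] F [-0.   0.8 -2.9] M [0.01 0.04 0.  ]
```

```bash
python3 -m inch '{"travel":[[0,0,0.002],[0,0,0.005],[0,0,0.008],[0,0,0.011],[0,0,0.013],[0,0,0.013],[0,0,0.013]],"spin":[0,0,0,0,0,0,0]}';python3 go.py;python3 -m inch '{"travel":[[0,0,0.001],[0,0,0.003],[0,0,0.005],[0,0,0.006],[0,0,0.006],[0,0,0.006]],"spin":[0,0,0,0,0,0]}';python3 go.py
```

```text
t: 10.0
tool_pos: [0.5689, 0.1833, 0.1638]
orientation: [-3.141, -0.047, -0.0]
force: [-0.2, -0.9, -1.9]
opening: 0.042
gripper_force: 44.9
now 10.0 [0.5689 0.1833 0.1638] yaw 0.03 tilt [ 0.  0. -1.] F [-0.2 -0.9 -1.9] M [-0.03  0.16 -0.05]
t: 10.5
tool_pos: [0.5692, 0.1833, 0.1581]
orientation: [-3.141, -0.047, -0.001]
force: [0.4, 0.0, 1.8]
opening: 0.0417
gripper_force: 44.9
now 10.5 [0.5692 0.1833 0.1581] yaw 0.03 tilt [ 0.001  0.    -1.   ] F [0.4 0.  1.8] M [0.02 0.1  0.02]
```

```bash
python3 -m inch '{"travel":[[0,0,0.002],[0,0,0.004],[0,0,0.006],[0,0,0.006]],"spin":[0,0,0,0]}';python3 -m inch '{"travel":[[0,0,0.001],[0,0,0.002],[0,0,0.003],[0,0,0.003],[0,0,0.003]],"spin":[0,0,0,0,0]}';python3 go.py
```

```text
t: 10.83
tool_pos: [0.5695, 0.1834, 0.1527]
orientation: [-3.141, -0.047, -0.003]
force: [-0.9, -0.1, 7.0]
opening: 0.0422
gripper_force: 44.9
t: 11.25
tool_pos: [0.5701, 0.1835, 0.1526]
orientation: [-3.141, -0.047, -0.006]
force: [-7.8, -2.5, 24.4]
opening: 0.0419
gripper_force: 44.9
now 11.25 [0.5701 0.1835 0.1526] yaw 0.03 tilt [ 0.004  0.001 -1.   ] F [-7.8 -2.5 24.4] M [-0.63  2.04 -0.04]
```

A hard stop at TCP z 0.1526, which matches the home height predicted from the grasp (0.0406 + 0.112). I relieve the side force and check by picture.

```bash
python3 -m inch '{"travel":[[-0.0006,0,-0.0003],[-0.0012,0.0002,-0.0005],[-0.0012,0.0002,-0.0005],[-0.0012,0.0002,-0.0005]],"spin":[0,0,0,0]}';python3 go.py
python3 - <<'E'
from h import *
p,d=optics.read_camera("scene");cv2.imwrite("pics/s3.png",cv2.resize(p[190:340,330:480,::-1],None,fx=4,fy=4,interpolation=cv2.INTER_CUBIC))
E
```

```text
t: 11.58
tool_pos: [0.5698, 0.1834, 0.1526]
orientation: [-3.14, -0.047, -0.009]
force: [-1.3, -1.1, 17.1]
opening: 0.0419
gripper_force: 44.9
now 11.5833 [0.5698 0.1834 0.1526] yaw 0.03 tilt [ 0.006  0.001 -1.   ] F [-1.3 -1.1 17.1] M [-0.24  0.74 -0.07]
```

View pics/s3.png

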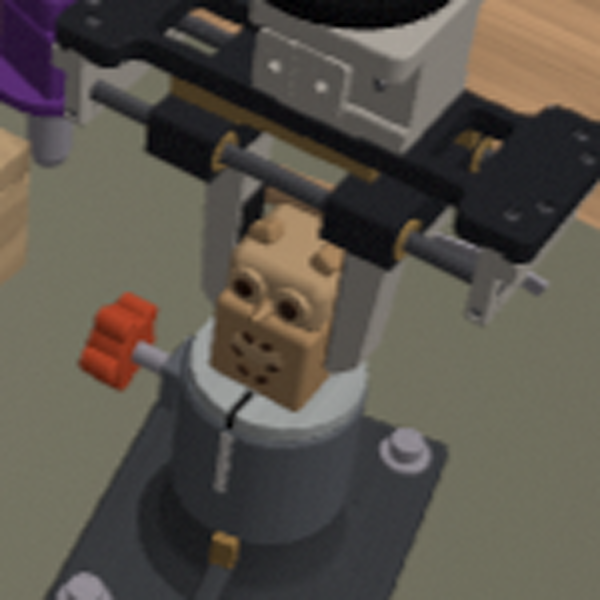

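The plate rests flush on the hub at crop (280,410), with the black line at (238,408) running on into the white line at (225,450) and no gap visible. I give it one small wiggle with a bit more push, to rule out a binding key.

```bash
python3 -m inch '{"travel":[[0,0,0.0005],[0,0,0.001],[0,0,0.001],[0,0,0.001],[0,0,0.001],[0,0,0.001],[0,0,0.001]],"spin":[-0.02,-0.04,-0.04,-0.02,0.02,-0.02,-0.02]}' - 55;python3 go.py; python3 -m inch '{"travel":[[-0.0005,0,0],[-0.0005,0,0],[-0.0005,0,0],[-0.0005,0,0]],"spin":[0,0,0,0]}';python3 go.py
```

```text
t: 12.22
tool_pos: [0.5703, 0.1832, 0.1527]
orientation: [-3.14, -0.081, -0.011]
force: [-2.6, -2.7, 23.5]
opening: 0.0418
gripper_force: 54.9
now 12.2167 [0.5703 0.1832 0.1527] yaw 0.052 tilt [ 0.007  0.001 -1.   ] F [-2.6 -2.7 23.5] M [-0.63  1.06 -0.01]
t: 12.55
tool_pos: [0.5702, 0.1831, 0.1527]
orientation: [-3.14, -0.078, -0.012]
force: [-0.8, -2.0, 21.6]
opening: 0.0416
gripper_force: 54.9
now 12.55 [0.5702 0.1831 0.1527] yaw 0.05 tilt [ 0.008  0.001 -1.   ] F [-0.8 -2.  21.6] M [-0.59  0.71  0.05]
```

Run:
```python
from h import *
p,d=optics.read_camera("scene");W=world("scene",d)
r=np.hypot(W[...,0]-.5725,W[...,1]-.1835);m=(W[...,0]>.597)&(r<.032)&(W[...,2]>.1)
z=W[m];A=np.c_[z[:,:2]-[.5725,.1835],np.ones(len(z))];k=z[:,2]<.128
print(len(z),np.median(z[k,2]),np.percentile(z[k,2],[10,90]))
```

```text
587 0.12088572007782726 [0.11994356 0.12206255]
```

The plate top measures 0.1209 m. The ideal is 0.120, and this camera read the hub face 0.5 mm high earlier, so the plate is home. I hand in.

```bash
python3 -c "
from plant import close_job
print(close_job())"; python3 go.py
```

```text
the job is handed in; nothing more can be done
None
the job is handed in; nothing more can be done
```

The owl is seated on the hub with its key in the keyway. The gripper still holds it with about 55 N and presses it down with about 20 N, so you can tighten the clamp knob; the job was handed in after about 13 s, and no verdict came back.

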